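# Lock two plug-in modules into their rack with the locking rod

### The arm

A 6-joint arm with a two-finger parallel gripper is mounted at the origin on the work surface. World frame = base frame: x ahead of the robot, y to its left, z up, the work surface at z = 0. Lengths are in m, angles in rad, forces in N, time in s.
With the tool pointing down it reaches from about 0.275 to 0.875 m from the base axis. Payload 12.5 kg.
Tool frame: the origin (TCP) lies between the finger pads; the fingertips stand 14 mm ahead of it and the grasp point (between the pads) lies 5 mm behind it; y points along the fingers, z is the direction in which the jaws open and shut, and the axes are right-handed (so a half turn about y gives the same grasp; the last joint's range is limited). The gripper opens to 85 mm and grips with 20 to 120 N. Pads are 22 mm wide; open, the fingers measure 114 mm over their backs; the gripper's body (76 mm by 85 mm) begins 54 mm behind the grasp point. The pads swing forward as they close: fully open they stand 13 mm farther back than shut.
Start: joints at [-1.232, 0.351, 1.652, -0, 1.139, -0.085], TCP at [0.226, -0.501, 0.245] pointing down, gripper open.
Joint ranges: [-2.75, 2.75], [-0.79, 2.1], [0.01, 2.65], [-1.57, 4.71], [0.07, 3.14], [-2.87, 2.87]. Speed limits (rad/s): [2.22, 2.22, 2.79, 3.14, 3.14, 3.14].

### API

Orientations are given as a rotation vector (axis times angle).
In Python, from bench import r gives the robot as it stands.
- The arm moves only by the tool arm_command, never from a script. Its argument "commands" is a list of rows, each a list of 3 entries, a list of its own where there are three numbers: the shift along the tool's x, y, z in mm, then the turn, a rotation vector about the tool's x, y, z in rad, then the finger opening in mm, from 0 to 85.4. A call has 1 to 10 rows; each row is the pose to reach, as a shift and turn from the pose commanded when the call began, along the tool's axes at that moment; what a row does not reach only later rows make up. A row lasts 1/12 s, in which the tool goes at most 41.7 mm and 7.16 degrees, less where a joint would pass 70% of its speed; a pose out of reach is approached as far as the arm can. A call with a gripper value outside its range is refused whole. The fingers move at their own pace and stop on an object; "squeeze" is the grip in N (left out, the last holds). Time passes only in rows, so rows that repeat a pose let the fingers close. It gives the time, the measured TCP pose, the force and the opening at its end, in the units of the state.
- r.sense(): the state, without advancing time (a new reading comes with each control period).
- r.grab_frame(name): name is "scene" or "top" or "wrist"; returns a dict with "frame" (400x640x3 uint8, blue, green, red), "z_map" (400x640 float32, m along the optical axis (not along the pixel's ray), 0 where there is no reading), "K" (3x3 intrinsics, pixels), "extrinsics" (4x4, takes a point from camera to world coordinates); the wrist camera has in their place "mount" (4x4, takes a point from camera to tool coordinates, whose origin is the TCP and whose axes are the tool frame's). Camera axes: x right, y down, z forward; pixel columns grow to the right and rows downward; lengths in m; the calibration is good to about 2 mm. A picture is of the moment at which its call begins: read the wrist's pose just before it.
- r.hand_in(): hands the job in, once; it reports no verdict.
The state is a dict: "clock": time; "joints": joint angles; "joint_vel": joint speeds; "joint_torque": joint torques, N m; "ee_pos": TCP position; "orientation": TCP orientation; "force": force on the tool from outside, world axes, zero at the start; "moment": the same for the moment, N m; "opening": finger opening in m.
Only numpy, scipy, OpenCV 4.12 (cv2) and the standard library are available. Lean on these libraries where they do the work, as an engineer would, in place of code of your own. Each camera call takes 0.05 s, during which the arm holds its last target.

### The job

Push both plug-in modules fully home into the small open rack, so that the eyes on top of them line up with the eyes on the rack's two cheeks. Then take the locking rod from its rest, thread it through all four eyes, from whichever side you like, until its collar is up against the rack's cheek eye, and let go. Leave the other things on the bench where they are.

Things in the scene. Friction and masses are not known exactly. Their poses are not given: they have to be found in the camera images.
- rack: Fixed grey open-topped tray, no front wall, 160 (x) by 122 (y) by 60 high. Own x points into the rack (the way modules are pushed), y to its left, z up. Origin on the bench, midway between the cheeks, below the line of holes; tray from x = -25 to +135. On each cheek (side wall, outer face at y = -61 or +61) stands an eye: upright plate 36 (x) by 6 (y), z 60 to 96, hole at x = 0, z = 78.
- hole_right (a point): Centre of the hole of the right (-y) cheek eye, on its outer face. Axes are the rack's; the through hole runs along y, 18 diameter, mouth chamfered 2.
- hole_left (a point): Centre of the hole of the left (+y) cheek eye, on its outer face (122 mm from hole_right). Axes as the rack's.
- module_right (a joint): How far the right module sticks out of the rack, in m: 0 is fully home against its stop, 0.06 the most. It slides only along the rack's x and stays where it is left; about 3 N of friction.
- module_left (a joint): The same for the left module.
- module_right_face (a point): Centre of the flat front face of the right module (moves with it), 34 above the bench; face 51 wide, 8 to 60 above the bench, looking along the rack's -x. Module: aluminium box 148 x 51 x 52. Axes as the rack's. The eye on its top has its hole 25 behind this face (towards +x).
- module_left_face (a point): The same for the left module. The modules' middles are 27 mm either side of the rack's centre line.
- module_right_eye (a point): Centre of the hole in the eye on top of the right module: upright plate 36 x 6 x 36, hole 18 diameter, 78 mm above the bench. It is on the line of the cheek holes when the module is home.
- module_left_eye (a point): The same for the left module.
- rod: Loose steel rod with black plastic handle, 198 long, about 0.1 kg. Origin on its axis at the collar's face on the shaft side; own +y runs along the shaft to the tip, -y to the handle. Shaft 12 diameter, 138 long, last 14 tapering to 6; collar 28 diameter, 5 thick; handle round, 18 diameter, 55 long. It starts level in its rest, axis 45 above the bench, handle overhanging on the right.
- rod_tip (a point): End of the tapered tip of the rod, on its axis, 138 mm from the collar face. Axes as the rod's.
- rod_grip (a point): Middle of the rod's handle, on its axis, 32.5 mm from the collar face: the place to grip it from above. Axes as the rod's.
- rest: Fixed dark steel rest for the rod: base 60 x 120 x 8, two saddles 34 wide, 39 high, with 10 mm ears either side of the shaft (16 apart), 16 and 110 from its origin along its y. Lift the rod straight up out of it. Origin on the bench, under the rod's collar face within 3; its y runs along the shaft.
- multimeter: Bystander: yellow handheld meter 150 x 75 x 32. Origin under its middle.
- heatsink: Bystander: finned aluminium heat sink 80 x 60 x 30. Origin under its middle.
- board: Bystander: circuit board 110 x 75, parts up to 16 high. Origin under its middle.
- screwdriver: Bystander: screwdriver, 170 long, under 35 high, lying on the bench.
- parts_tray: Bystander: grey divided tray 160 x 120 x 35. Origin under its middle.
- transformer: Bystander: transformer 70 x 56 x 66 high. Origin under its middle.
- mug: Bystander: white mug, 80 diameter, 95 high. Origin under its middle.
Not all that is in view belongs to the job. What is shaped like the rod but green or orange is not meant.

How it is judged:
At the end, for the whole second after the job is handed in: Both modules within 6 mm of their stops; the rod through all four eyes: collar face within 10 mm of the outer mouth of one cheek hole, tip out of the other (within 24 mm of its outer mouth), along the holes within 0.1 rad, at rest and released (value of joint each of module_right, module_left below 0.006 m and ((distance between rod and hole_right below 0.01 m and distance between rod_tip and hole_left below 0.024 m) or (distance between rod and hole_left below 0.01 m and distance between rod_tip and hole_right below 0.024 m)) and angle between the y axis of rod and the y axis of rack, either way round below 0.1 rad and linear speed of rod below 0.02 m/s); the robot touches nothing.
It fails at once if a bystander (meter, heat sink, board, screwdriver, tray, transformer or mug) is moved by more than 40 mm (distance of any of multimeter, heatsink, board, screwdriver, parts_tray, transformer, mug from where it was at the start of the episode above 0.04 m).
It also fails if it takes over 61 s, if anything falls off the work surface, if the arm or the gripper's body presses on something with over 40 N, if the wrist force passes 120 N, or if a joint passes its speed limit or range.

## Working session

There is one attempt and no reset: what is moved stays moved. The work goes in short steps, Python scripts to look and compute and a tool call to move; the robot and the scene stay as the last step left them, time stands still between calls to the robot, and variables do not carry over. Pictures are saved under pics/ and viewed, and the job is handed in when it is done.

Besides the shell and the picture viewer there is one more tool, called after ">>>" by a JSON object that holds its "name" and its "arguments", one argument or row to a line. arm_command: Moves the arm, as the interface text tells. Its arguments: {"type":"object","properties":{"commands":{"type":"array","items":{"type":"array"}},"squeeze":{"type":"number"}},"required":["commands"]}

```bash
mkdir -p pics; ls; cat > h.py <<'E'
from bench import r
import numpy as np, cv2
from scipy.spatial.transform import Rotation as R
def grab(n):
    s=r.sense(); f=r.grab_frame(n)
    if 'mount' in f:
        T=np.eye(4);T[:3,:3]=R.from_rotvec(s['orientation']).as_matrix();T[:3,3]=s['ee_pos']
        f['extrinsics']=T@f['mount']
    return f
def save(f,n): 
    cv2.imwrite(f'pics/{n}.png',f['frame']); np.savez(f'{n}.npz',**{k:v for k,v in f.items() if k in('frame','z_map','K','extrinsics')})
def crop(n,u0,v0,u1,v1,s,out):
    f=np.load(n+'.npz')['frame'][v0:v1,u0:u1]
    cv2.imwrite(f'pics/{out}.png',cv2.resize(f,None,fx=s,fy=s,interpolation=cv2.INTER_CUBIC))
def pt(n,u,v,z=None,h=None):
    f=np.load(n+'.npz');K=f['K'];E=f['extrinsics']
    d=np.linalg.inv(K)@[u,v,1]
    if h is not None:
        w=E[:3,:3]@d; return E[:3,3]+w*(h-E[2,3])/w[2]
    if z is None: z=f['z_map'][int(round(v)),int(round(u))]
    return (E@np.r_[d*z,1])[:3]
def proj(n,p):
    f=np.load(n+'.npz');q=np.linalg.inv(f['extrinsics'])@np.r_[p,1];q=f['K']@q[:3];return q[:2]/q[2]
E
python3 - <<'E'
from h import *
print(r.sense())
for n in('scene','top','wrist'):
    f=grab(n);save(f,n+'0');print(n,f['extrinsics'].round(3),f['K'].round(1))
E
```

```text
pics
{'clock': 0.0, 'joints': array([-1.23160262e+00,  3.51243956e-01,  1.65243421e+00, -2.11165084e-06,
        1.13909456e+00, -8.46041436e-02]), 'joint_vel': array([-0.00024857, -0.00121038,  0.00126809,  0.00077163,  0.00088631,
       -0.00103322]), 'joint_torque': array([ 9.60598436e-05, -5.06098294e+01, -2.91410279e+01, -9.85395650e-05,
        4.45489466e-03,  1.00718955e-05]), 'ee_pos': array([ 0.22608852, -0.50103326,  0.24475034]), 'orientation': array([-0.42773082,  1.98872633, -1.98634712]), 'force': array([0.08217072, 0.42095611, 0.11762614]), 'moment': array([ 0.04660683, -0.02023313, -0.05146557]), 'opening': 0.08520235451701749}
scene [[ 0.678  0.562 -0.474  1.032]
 [ 0.735 -0.525  0.429 -0.581]
 [-0.008 -0.64  -0.769  1.002]
 [ 0.     0.     0.     1.   ]] [[477.5   0.  319.4]
 [  0.  477.5 204.4]
 [  0.    0.    1. ]]
top [[-0.059 -0.977  0.203  0.173]
 [-0.998  0.059 -0.007 -0.06 ]
 [-0.005 -0.203 -0.979  1.382]
 [ 0.     0.     0.     1.   ]] [[415.6   0.  322.8]
 [  0.  415.6 193.3]
 [  0.    0.    1. ]]
wrist [[ 0.412 -0.875 -0.255  0.29 ]
 [-0.911 -0.395 -0.115 -0.471]
 [-0.001  0.28  -0.96   0.373]
 [ 0.     0.     0.     1.   ]] [[311.1   0.  319.9]
 [  0.  311.1 203.9]
 [  0.    0.    1. ]]
```

View pics/scene0.png

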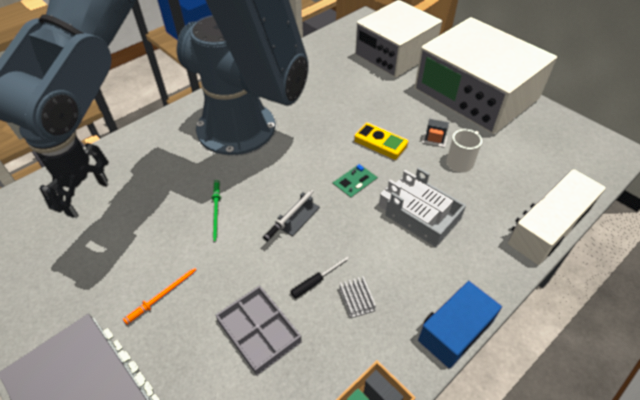

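View pics/top0.png

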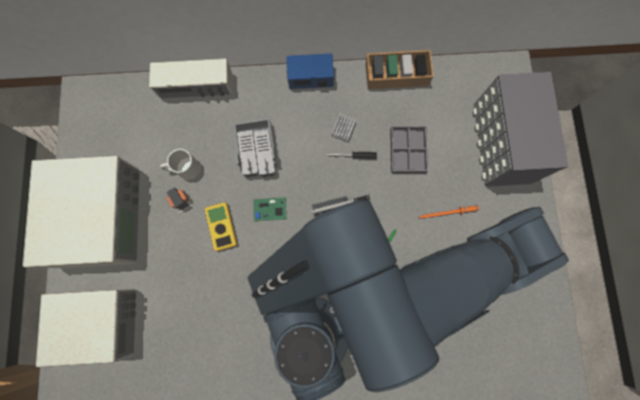

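View pics/wrist0.png

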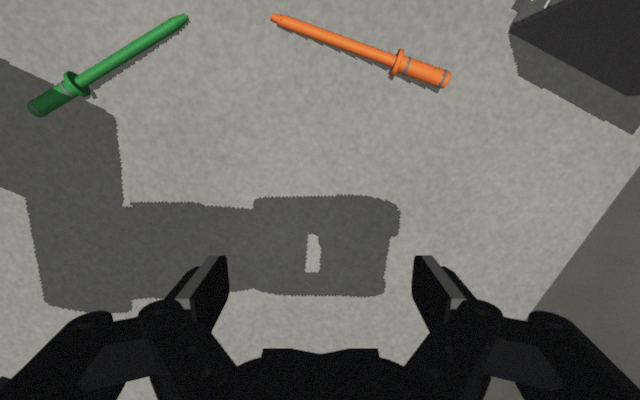

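The scene view shows the rest with the rod at about (290,218), handle towards (267,240). The rack is at (422,208), with its front facing the robot. The top view shows the rack at (255,150).

```bash
python3 - <<'E'
from h import *
crop('scene0',240,140,480,260,3.3,'c1')
crop('top0',210,100,400,230,4,'c2')
E
```

```text
(no output)
```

View pics/c1.png

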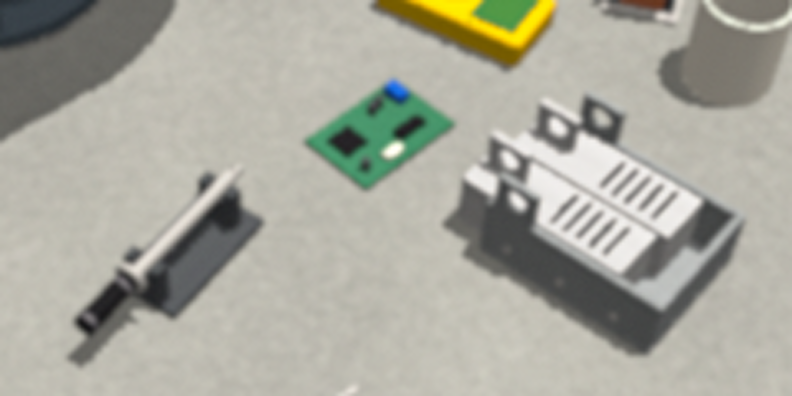

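View pics/c2.png

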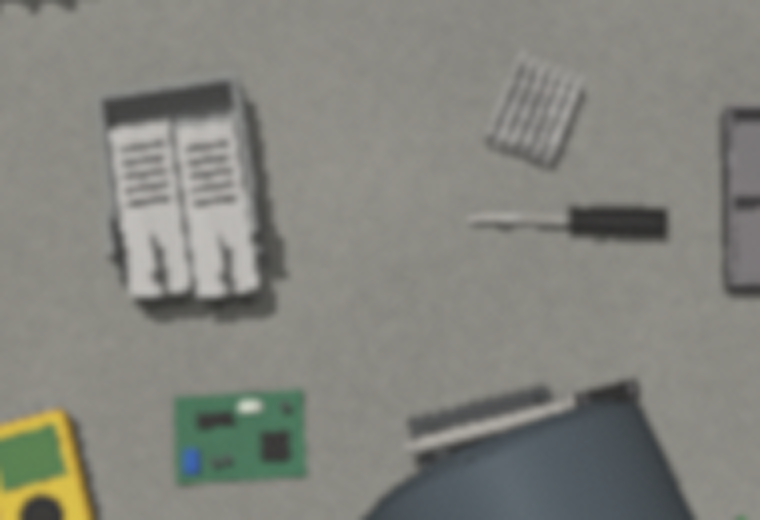

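```bash
python3 - <<'E'
from h import *
s=lambda n,a,b,h: print((a,b),pt(n,a,b,h=h).round(4),pt(n,a,b).round(4))
f=lambda a,b:(240+a/3.3,140+b/3.3)
for a,b,h in [(133,275,.045),(238,170,.045),(85,325,.045)]: s('scene0',*f(a,b),h)
for a,b,h in [(518,203,.078),(601,118,.078),(512,158,.078),(558,128,.078)]: s('scene0',*f(a,b),h)
for a,b,h in [(104,100,.06),(238,82,.06),(132,299,.06),(185,297,.06),(198,298,.06),(256,290,.06)]: s('top0',210+a/4,100+b/4,h)
print(np.load('wrist0.npz')['extrinsics'], np.round(r.grab_frame('wrist')['mount'],3))
E
```

```text
(280.3030303030303, 223.33333333333334) [ 0.4204 -0.1609  0.045 ] [ 0.4275 -0.1657  0.0561]
(312.1212121212121, 191.5151515151515) [ 0.3959 -0.0304  0.045 ] [ 0.3983 -0.0325  0.0485]
(265.75757575757575, 238.4848484848485) [ 0.4322 -0.2171  0.045 ] [ 0.4353 -0.219   0.05  ]
(396.969696969697, 201.5151515151515) [0.5891 0.0846 0.078 ] [ 1.0321 -0.5808  1.0016]
(422.1212121212121, 175.75757575757575) [0.5753 0.2002 0.078 ] [0.5372 0.2652 0.0011]
(395.1515151515151, 187.87878787878788) [0.5553 0.1159 0.078 ] [0.5447 0.1313 0.0576]
(409.0909090909091, 178.78787878787878) [0.5589 0.1667 0.078 ] [0.5501 0.1807 0.0608]
(236.0, 125.0) [0.6987 0.2084 0.06  ] [0.7004 0.2092 0.0558]
(269.5, 120.5) [0.7078 0.0951 0.06  ] [ 0.7326  0.1023 -0.0013]
(243.0, 174.75) [0.5244 0.1883 0.06  ] [0.526  0.1894 0.0541]
(256.25, 174.25) [0.5235 0.1448 0.06  ] [0.5294 0.1482 0.0377]
(259.5, 174.5) [0.522  0.1341 0.06  ] [0.5226 0.1344 0.0578]
(274.0, 172.5) [0.5259 0.0863 0.06  ] [0.5284 0.0874 0.0505]
[[ 4.11597571e-01 -8.74953535e-01 -2.55036765e-01  2.90009105e-01]
 [-9.11365501e-01 -3.95337745e-01 -1.14546893e-01 -4.71351060e-01]
 [-6.02450174e-04  2.79578932e-01 -9.60122522e-01  3.72625398e-01]
 [ 0.00000000e+00  0.00000000e+00  0.00000000e+00  1.00000000e+00]] [[-0.     0.96   0.28  -0.07 ]
 [-0.    -0.28   0.96  -0.128]
 [ 1.     0.     0.001 -0.001]
 [ 0.     0.     0.     1.   ]]
```

```bash
cat >> h.py <<'E'
def tgt(p,yawdeg):
    s=r.sense();M=R.from_rotvec(s['orientation']).as_matrix()
    a=np.radians(yawdeg);x=np.array([np.cos(a),np.sin(a),0]);y=np.array([0,0,-1.]);D=np.c_[x,y,np.cross(x,y)]
    print('t',round(s['clock'],2),'pos',s['ee_pos'].round(4),'yaw',np.degrees(np.arctan2(M[1,0],M[0,0])).round(2),'F',s['force'].round(1),'open',round(s['opening'],4))
    print('shift mm',(M.T@(np.array(p)-s['ee_pos'])*1e3).round(1),'turn',R.from_matrix(M.T@D).as_rotvec().round(4))
E
python3 - <<'E'
from h import *
tgt([.46,.125,.28],186.6)
E
```

```text
t 0.2 pos [ 0.2261 -0.5012  0.245 ] yaw -155.72 F [ 0.3 -1.5  0. ] open 0.0854
shift mm [-470.7  -34.7 -474.6] turn [7.000e-04 3.086e-01 1.000e-04]
```

>>> {"name": "arm_command", "arguments": {
  "commands": [
    [[-470.7,-34.7,-474.6],[0,0.3086,0],45],
    [[-470.7,-34.7,-474.6],[0,0.3086,0],45],
    [[-470.7,-34.7,-474.6],[0,0.3086,0],45],
    [[-470.7,-34.7,-474.6],[0,0.3086,0],45],
    [[-470.7,-34.7,-474.6],[0,0.3086,0],45],
    [[-470.7,-34.7,-474.6],[0,0.3086,0],45],
    [[-470.7,-34.7,-474.6],[0,0.3086,0],45],
    [[-470.7,-34.7,-474.6],[0,0.3086,0],45],
    [[-470.7,-34.7,-474.6],[0,0.3086,0],45],
    [[-470.7,-34.7,-474.6],[0,0.3086,0],45]
  ]
}}

```text
clock: 1.03
ee_pos: [0.3719, -0.1096, 0.2672]
orientation: [-0.124, 2.162, -2.162]
force: [1.4, -0.7, -0.4]
opening: 0.0452
```

```bash
python3 - <<'E'
from h import *
tgt([.46,.125,.28],186.6)
E
```

```text
t 1.03 pos [ 0.3719 -0.1096  0.2672] yaw -173.42 F [ 1.4 -0.7 -0.4] open 0.0452
shift mm [-114.4  -12.8 -222.9] turn [-0.0002 -0.0004 -0.0005]
```

>>> {"name": "arm_command", "arguments": {
  "commands": [
    [[-114.4,-12.8,-222.9],[0,0,0],45],
    [[-114.4,-12.8,-222.9],[0,0,0],45],
    [[-114.4,-12.8,-222.9],[0,0,0],45],
    [[-114.4,-12.8,-222.9],[0,0,0],45],
    [[-114.4,-12.8,-222.9],[0,0,0],45],
    [[-114.4,-12.8,-222.9],[0,0,0],45],
    [[-114.4,-12.8,-222.9],[0,0,0],45],
    [[-114.4,-12.8,-222.9],[0,0,0],45]
  ]
}}

```text
clock: 1.7
ee_pos: [0.4599, 0.1246, 0.2794]
orientation: [-0.129, 2.16, -2.161]
force: [-0.3, 0.5, 0.1]
opening: 0.045
```

```bash
python3 - <<'E'
from h import *
f=grab('wrist');save(f,'w1');f=grab('top');save(f,'top1');tgt([.46,.125,.28],186.6)
cv2.imwrite('pics/w1b.png',cv2.resize(f['frame'][90:230,200:400],None,fx=4,fy=4,interpolation=2))
E
```

```text
t 1.8 pos [0.4594 0.1226 0.2794] yaw -173.39 F [-0.5 -0.4  0.1] open 0.0452
shift mm [-0.9 -0.6 -2.3] turn [-0.0002  0.0002  0.0009]
```

View pics/w1.png

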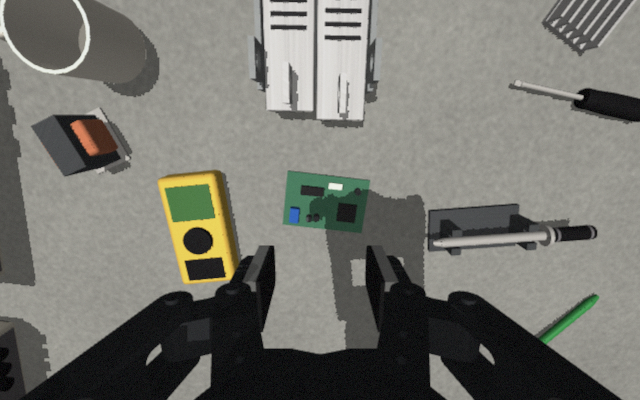

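View pics/w1b.png

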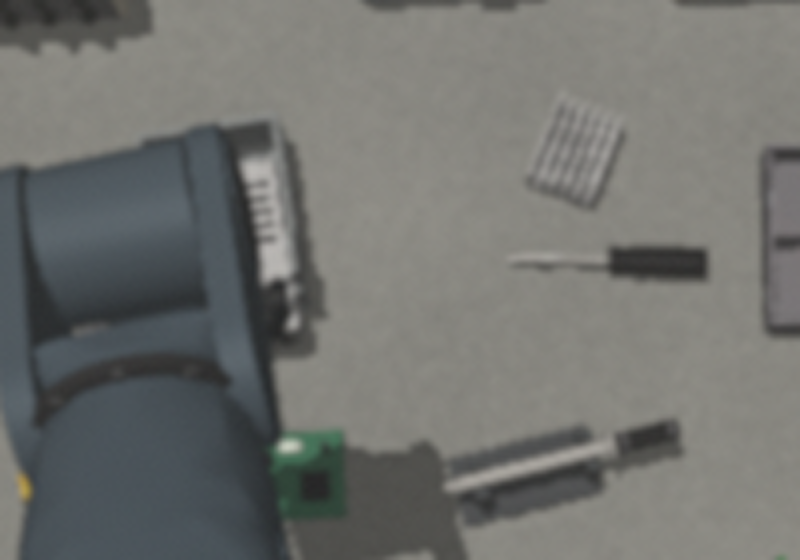

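```bash
python3 - <<'E'
from h import *
crop('w1',240,0,390,135,5,'w1c')
crop('w1',420,190,610,260,4.2,'w1d')
E
```

```text
(no output)
```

View pics/w1c.png

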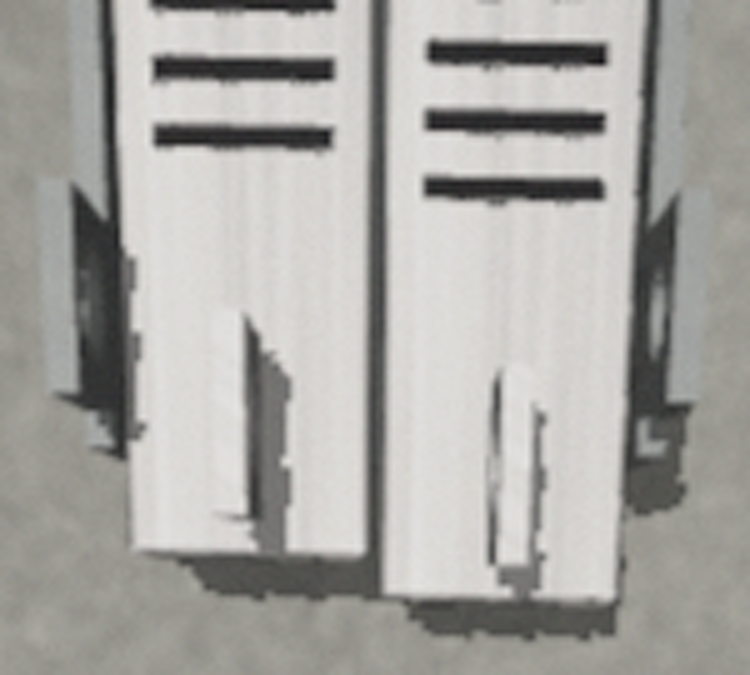

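View pics/w1d.png

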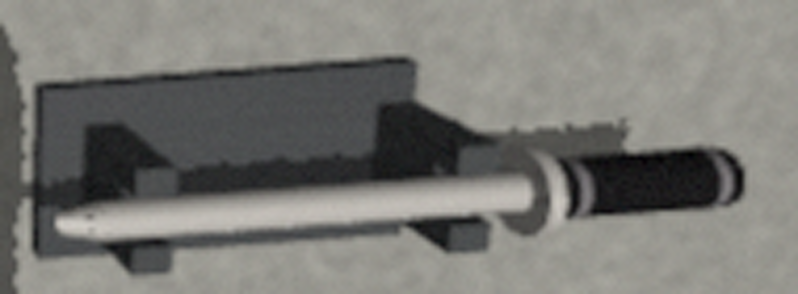

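```bash
python3 - <<'E'
from h import *
def s(a,b,h):
    p=pt('w1',240+a/5,b/5,h=h);print((a,b),p.round(4),pt('w1',240+a/5,b/5).round(4));return p
L=[s(*q,.096) for q in [(40,182),(70,180),(50,395),(80,397)]]
Rr=[s(*q,.096) for q in [(682,192),(712,192),(667,402),(695,402)]]
L=np.mean(L,0);Rr=np.mean(Rr,0);print('eyes',L,Rr);d=L-Rr;print(np.degrees(np.arctan2(-d[0],d[1])),np.linalg.norm(d))
ml=[s(*q,.06) for q in [(133,552),(365,552)]]
mr=[s(*q,.06) for q in [(385,599),(618,598)]]
for m in (ml,mr): d=m[0]-m[1];print(np.degrees(np.arctan2(-d[0],d[1])),np.linalg.norm(d))
print('rod')
def s(a,b,h):
    p=pt('w1',420+a/4.2,190+b/4.2,h=h);print((a,b),p.round(4),pt('w1',420+a/4.2,190+b/4.2).round(4));return p
s(60,222,.048);s(512,193,.05);s(655,184,.054);s(738,178,.05)
E
```

```text
(40, 182) [0.5878 0.2057 0.096 ] [0.5879 0.2058 0.0953]
(70, 180) [0.5887 0.2003 0.096 ] [0.5897 0.2014 0.091 ]
(50, 395) [0.5522 0.2019 0.096 ] [ 0.5592  0.2231 -0.0009]
(80, 397) [0.5525 0.1963 0.096 ] [0.5534 0.1988 0.0835]
(682, 192) [0.5999 0.0906 0.096 ] [0.5999 0.0906 0.0959]
(712, 192) [0.6005 0.0852 0.096 ] [ 0.6226  0.0702 -0.0009]
(667, 402) [0.5647 0.0874 0.096 ] [0.5653 0.0866 0.0906]
(695, 402) [0.5653 0.0822 0.096 ] [ 5.763e-01  6.630e-02 -2.000e-04]
eyes [0.5703034  0.20104698 0.096     ] [0.58258922 0.08637444 0.096     ]
6.11524308422572 0.11532880322323891
(133, 552) [0.5256 0.1904 0.06  ] [ 5.249e-01  2.003e-01 -3.000e-04]
(365, 552) [0.5315 0.1412 0.06  ] [0.5317 0.1418 0.0305]
(385, 599) [0.5224 0.1358 0.06  ] [0.5211 0.1362 0.    ]
(618, 598) [0.5285 0.086  0.06  ] [ 0.5284  0.0777 -0.    ]
6.814296709157474 0.04957937087844736
7.050937154939802 0.05019989735943795
rod
(60, 222) [ 0.3922 -0.0267  0.048 ] [ 0.3919 -0.0271  0.0472]
(512, 193) [ 0.4177 -0.1556  0.05  ] [ 0.418  -0.1549  0.0509]
(655, 184) [ 0.4266 -0.1926  0.054 ] [ 0.4262 -0.1939  0.0526]
(738, 178) [ 0.4301 -0.2198  0.05  ] [ 0.4305 -0.2184  0.0514]
```

```bash
python3 - <<'E'
from h import *
tgt([.482,.133,.05],186.5)
E
```

```text
t 1.8 pos [0.4594 0.1226 0.2794] yaw -173.39 F [-0.5 -0.4  0.1] open 0.0452
shift mm [-23.8 229.4  -7.8] turn [-0.0002  0.0019  0.0009]
```

>>> {"name": "arm_command", "arguments": {
  "commands": [
    [[-24,229,-7.5],[0,0,0],45],
    [[-24,229,-7.5],[0,0,0],45],
    [[-24,229,-7.5],[0,0,0],45],
    [[-24,229,-7.5],[0,0,0],45],
    [[-24,229,-7.5],[0,0,0],45],
    [[-24,229,-7.5],[0,0,0],45],
    [[-24,229,-7.5],[0,0,0],45],
    [[-24,229,-7.5],[0,0,0],45]
  ]
}}

```text
clock: 2.47
ee_pos: [0.4824, 0.1321, 0.0507]
orientation: [-0.125, 2.164, -2.164]
force: [-0.3, -0.5, 0.2]
opening: 0.0451
```

```bash
python3 - <<'E'
from h import *
f=grab('scene');save(f,'s2');f=grab('wrist');save(f,'w2');tgt([.5406,.1396,.05],186.5)
crop('s2',340,120,500,260,4,'s2c')
E
```

```text
t 2.57 pos [0.4836 0.1327 0.0525] yaw -173.46 F [0.7 0.2 0.3] open 0.045
shift mm [-57.4   2.7  -0.4] turn [ 0.0001  0.0007 -0.0024]
```

View pics/s2c.png

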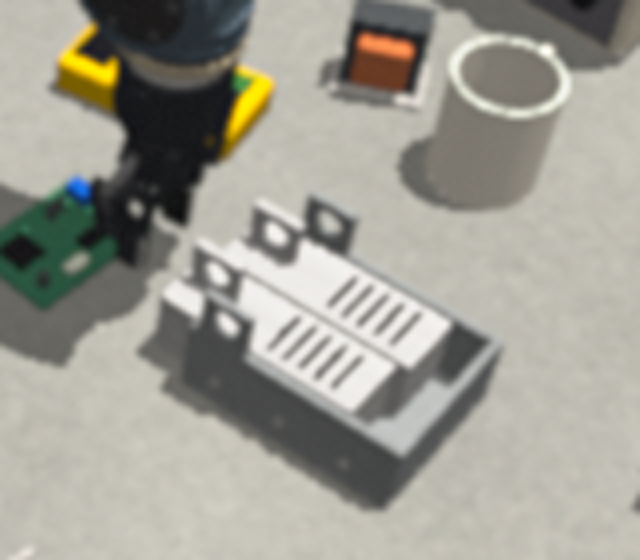

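View pics/w2.png

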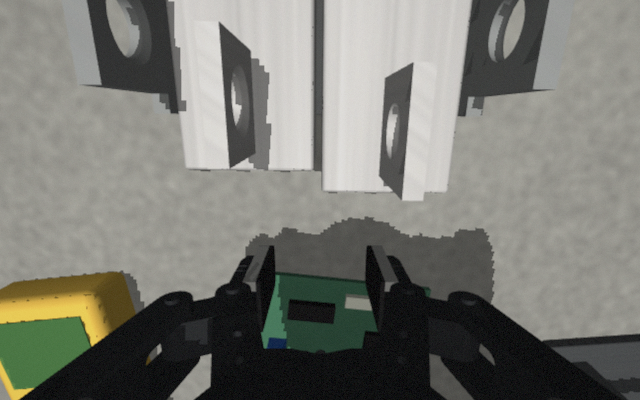

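>>> {"name": "arm_command", "arguments": {
  "commands": [
    [[-10,0,0],[0,0,0],45],
    [[-20,0,0],[0,0,0],45],
    [[-26,0,0],[0,0,0],45],
    [[-32,0,0],[0,0,0],45],
    [[-38,0,0],[0,0,0],45],
    [[-44,0,0],[0,0,0],45],
    [[-48,0,0],[0,0,0],45],
    [[-50,0,0],[0,0,0],45]
  ]
}}

```text
clock: 3.23
ee_pos: [0.5324, 0.1389, 0.0509]
orientation: [-0.126, 2.162, -2.163]
force: [-5.5, -0.9, 4.7]
opening: 0.0451
```

>>> {"name": "arm_command", "arguments": {
  "commands": [
    [[-2,0,0],[0,0,0],45],
    [[-4,0,0],[0,0,0],45],
    [[-4,0,0],[0,0,0],45]
  ]
}}

```text
clock: 3.48
ee_pos: [0.5363, 0.1394, 0.0508]
orientation: [-0.125, 2.162, -2.162]
force: [-3.2, -1.0, 2.3]
opening: 0.0446
```

Force is about 3–6 N, so it's sliding. I'll go on in small steps.

>>> {"name": "arm_command", "arguments": {
  "commands": [
    [[-1.5,0,0],[0,0,0],45],
    [[-3,0,0],[0,0,0],45],
    [[-3,0,0],[0,0,0],45]
  ]
}}

```text
clock: 3.73
ee_pos: [0.5392, 0.1397, 0.0507]
orientation: [-0.125, 2.162, -2.162]
force: [-4.0, -1.4, 2.2]
opening: 0.0451
```

```bash
python3 - <<'E'
from h import *
f=grab('wrist');save(f,'w3');tgt([.5406,.1396,.05],186.5)
crop('w3',60,0,590,300,1.5,'w3c')
E
```

```text
t 3.78 pos [0.5393 0.1397 0.0508] yaw -173.39 F [-4.1 -1.8  3. ] open 0.045
shift mm [-1.3  0.8  0.3] turn [-0.0001  0.0018  0.0003]
```

View pics/w3c.png

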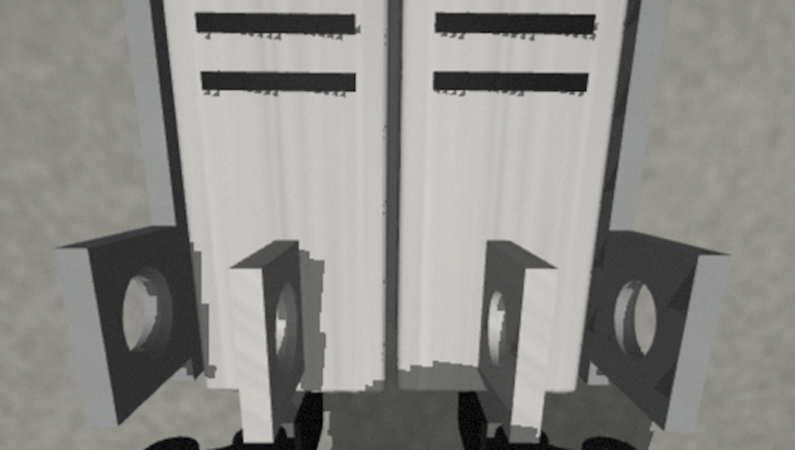

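>>> {"name": "arm_command", "arguments": {
  "commands": [
    [[-1,0,0],[0,0,0],45],
    [[-2,0,0],[0,0,0],45],
    [[-2,0,0],[0,0,0],45]
  ]
}}

```text
clock: 4.03
ee_pos: [0.5412, 0.1399, 0.0507]
orientation: [-0.125, 2.162, -2.162]
force: [-3.7, -1.7, 2.3]
opening: 0.0448
```

>>> {"name": "arm_command", "arguments": {
  "commands": [
    [[-0.7,0,0],[0,0,0],45],
    [[-1.4,0,0],[0,0,0],45],
    [[-1.4,0,0],[0,0,0],45]
  ]
}}

```text
clock: 4.28
ee_pos: [0.5421, 0.1401, 0.0506]
orientation: [-0.126, 2.163, -2.163]
force: [-5.9, -2.1, 4.5]
opening: 0.0453
```

>>> {"name": "arm_command", "arguments": {
  "commands": [
    [[-0.7,0,0],[0,0,0],45],
    [[-1.2,0,0],[0,0,0],45],
    [[-1.2,0,0],[0,0,0],45]
  ]
}}

```text
clock: 4.53
ee_pos: [0.5422, 0.1401, 0.0506]
orientation: [-0.129, 2.164, -2.165]
force: [-12.5, -2.8, 9.2]
opening: 0.0448
```

>>> {"name": "arm_command", "arguments": {
  "commands": [
    [[-0.7,0,0],[0,0,0],45],
    [[-1.2,0,0],[0,0,0],45],
    [[-1.2,0,0],[0,0,0],45]
  ]
}}

```text
clock: 4.78
ee_pos: [0.5422, 0.1401, 0.0505]
orientation: [-0.132, 2.165, -2.166]
force: [-18.9, -3.9, 17.1]
opening: 0.0451
```

```bash
python3 - <<'E'
from h import *
f=grab('wrist');save(f,'w4');tgt([.5406,.1396,.05],186.5)
crop('w4',60,0,590,300,1.5,'w4c')
E
```

```text
t 4.83 pos [0.5423 0.1401 0.0505] yaw -173.43 F [-19.8  -3.6  15.6] open 0.0448
shift mm [1.7 0.6 0.3] turn [-0.0003  0.0012  0.007 ]
```

View pics/w4c.png

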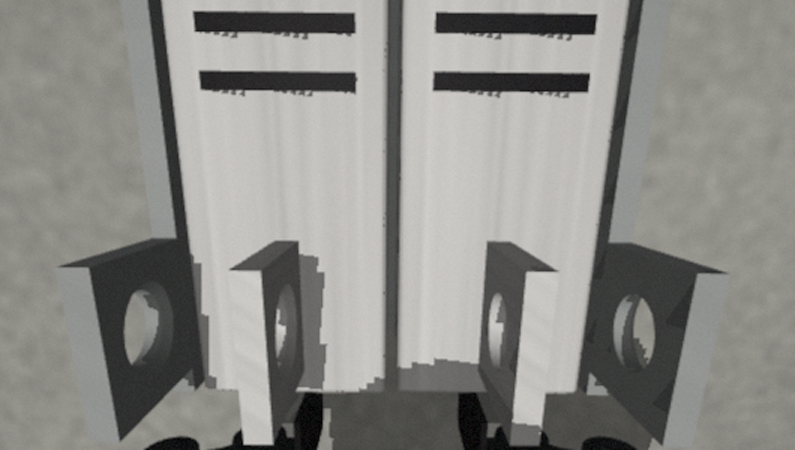

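```bash
python3 - <<'E'
from h import *
s=lambda a,b,h:pt('w4',60+a/1.5,b/1.5,h=h)
l=s(60,267,.096);q=s(728,273,.096);d=l-q;print(l,q,np.linalg.norm(d),np.degrees(np.arctan2(-d[0],d[1])))
a=np.radians(6.1);x=np.array([np.cos(a),np.sin(a),0]);y=np.array([-x[1],x[0],0])
print('rack origin',(l+q)/2-.018*x, 'hr',(l+q)/2-.018*x-.061*y)
tgt([.482,.133,.05],186.5);tgt([.4260,-.1900,.2],280.9)
E
```

```text
[0.5889718  0.20542654 0.096     ] [0.60157907 0.08654431 0.096     ] 0.11954885200808263 6.05349648881115
rack origin [0.57737735 0.14407267 0.096     ] hr [0.58385946 0.08341806 0.096     ]
t 4.83 pos [0.5423 0.1401 0.0505] yaw -173.43 F [-19.8  -3.6  15.6] open 0.0448
shift mm [60.7  1.   0.1] turn [-0.0003  0.0012  0.007 ]
t 4.83 pos [0.5423 0.1401 0.0505] yaw -173.43 F [-19.8  -3.6  15.6] open 0.0448
shift mm [ 154.3 -148.3  314.6] turn [ 0.0056 -1.6463  0.0056]
```

>>> {"name": "arm_command", "arguments": {
  "commands": [
    [[20,0,0],[0,0,0],45],
    [[40,0,0],[0,0,0],45],
    [[50,-40,0],[0,0,0],70],
    [[60,-80,0],[0,0,0],70],
    [[70,-120,0],[0,0,0],70],
    [[80,-150,0],[0,0,0],70],
    [[90,-150,40],[0,-0.12,0],70],
    [[100,-150,80],[0,-0.24,0],70],
    [[110,-150,120],[0,-0.36,0],70],
    [[120,-150,160],[0,-0.48,0],70]
  ]
}}

```text
clock: 5.67
ee_pos: [0.4477, -0.0122, 0.2013]
orientation: [-0.534, 1.91, -1.912]
force: [0.4, -0.0, -0.6]
opening: 0.0701
```

```bash
python3 - <<'E'
from h import *
tgt([.4260,-.1900,.2],280.9)
E
```

```text
t 5.67 pos [ 0.4477 -0.0122  0.2013] yaw -148.64 F [ 0.4 -0.  -0.6] open 0.0701
shift mm [111.1   1.3 140.5] turn [-2.9000e-03 -1.2137e+00 -1.0000e-03]
```

>>> {"name": "arm_command", "arguments": {
  "commands": [
    [[111,1,140.5],[-0.003,-1.2137,0],70],
    [[111,1,140.5],[-0.003,-1.2137,0],70],
    [[111,1,140.5],[-0.003,-1.2137,0],70],
    [[111,1,140.5],[-0.003,-1.2137,0],70],
    [[111,1,140.5],[-0.003,-1.2137,0],70],
    [[111,1,140.5],[-0.003,-1.2137,0],70],
    [[111,1,140.5],[-0.003,-1.2137,0],70],
    [[111,1,140.5],[-0.003,-1.2137,0],70],
    [[111,1,140.5],[-0.003,-1.2137,0],70],
    [[111,1,140.5],[-0.003,-1.2137,0],70]
  ]
}}

```text
clock: 6.5
ee_pos: [0.4253, -0.1889, 0.2]
orientation: [-1.271, 1.109, -1.108]
force: [0.8, -0.3, 1.0]
opening: 0.0703
```

>>> {"name": "arm_command", "arguments": {
  "commands": [
    [[0,0,0],[0,0,0],70],
    [[0,0,0],[0,0,0],70]
  ]
}}

```text
clock: 6.67
ee_pos: [0.4251, -0.1886, 0.1999]
orientation: [-1.267, 1.117, -1.115]
force: [-0.5, 0.7, 0.5]
opening: 0.0702
```

```bash
python3 - <<'E'
from h import *
tgt([.4260,-.1900,.2],280.9)
f=grab('wrist');save(f,'w5');cv2.imwrite('pics/w5s.png',f['frame'])
f=grab('top');save(f,'top5')
crop('top5',210,80,400,230,4,'top5c')
E
```

```text
t 6.67 pos [ 0.4251 -0.1886  0.1999] yaw -82.77 F [-0.5  0.7  0.5] open 0.0702
shift mm [ 1.5 -0.1  0.7] turn [ 0.0012 -0.0641 -0.0009]
```

View pics/w5s.png

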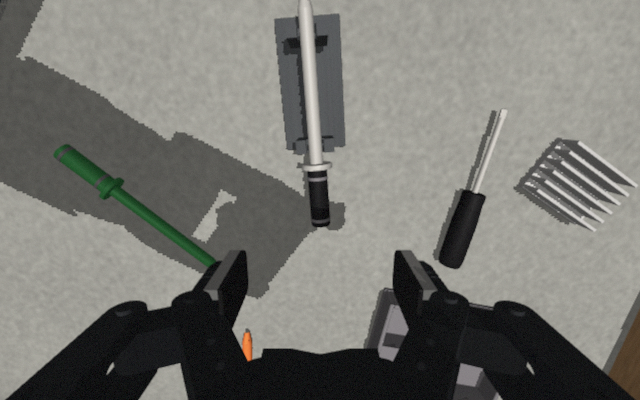

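View pics/top5c.png

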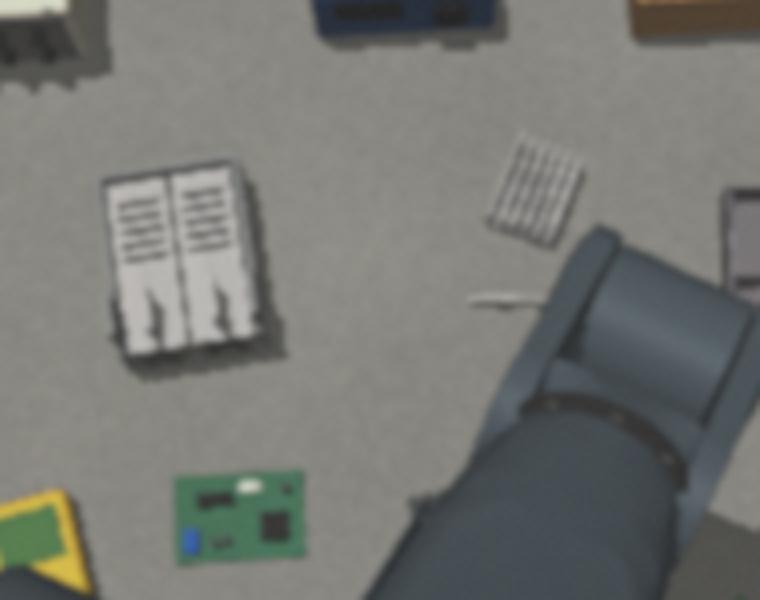

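```bash
python3 - <<'E'
from h import *
crop('w5',270,0,350,120,5,'w5a');crop('w5',270,120,370,240,5,'w5b')
E
```

```text
(no output)
```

View pics/w5a.png

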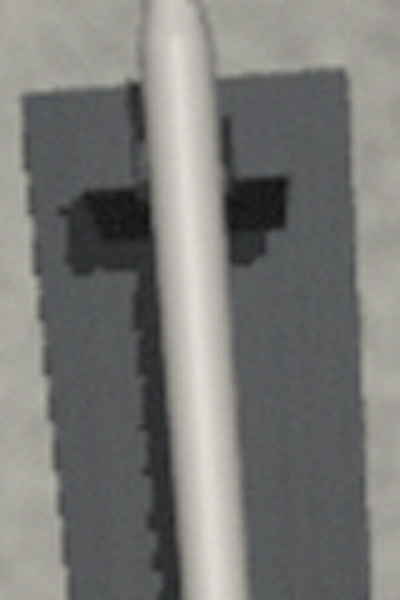

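View pics/w5b.png

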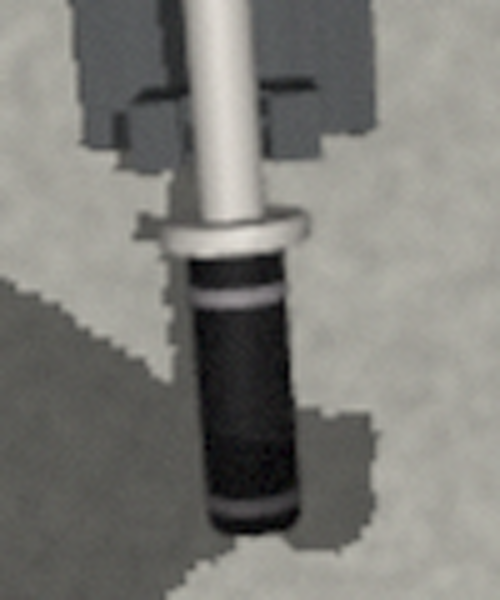

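```bash
python3 - <<'E'
from h import *
P=[pt('w5',*q,h=.045+dh) for q,dh in [((306,10),.004),((312.6,112),.004),((316.4,156),.004),((318,173),.006),((321,218),.006)]]
print(np.round(P,4))
Q=np.array(P);d=Q[4]-Q[0];print(np.degrees(np.arctan2(d[1],d[0])))
d=Q[2]-Q[0];print(np.degrees(np.arctan2(d[1],d[0])))
print('collar front',pt('w5',316.5,163,h=.05),pt('w5',300+20,164,h=.045),'end',pt('w5',321,225.5,h=.045))
E
```

```text
[[ 0.3944 -0.0412  0.049 ]
 [ 0.4088 -0.1173  0.049 ]
 [ 0.4167 -0.1543  0.049 ]
 [ 0.4199 -0.169   0.051 ]
 [ 0.4281 -0.2111  0.051 ]]
-78.7758092904232
-78.8468540158204
collar front [ 0.41750561 -0.16035696  0.05      ] [ 0.42082233 -0.16163093  0.045     ] end [ 0.42930717 -0.22067465  0.045     ]
```

```bash
python3 - <<'E'
from h import *
tgt([.4243,-.1922,.04],281.2)
E
```

```text
t 6.77 pos [ 0.425  -0.1886  0.1998] yaw -82.77 F [-0.   0.3  0.8] open 0.0702
shift mm [  3.7 159.8  -0.9] turn [ 0.0016 -0.0694 -0.0011]
```

>>> {"name": "arm_command", "arguments": {
  "commands": [
    [[3.5,0,-1],[0,-0.0694,0],60],
    [[3.5,40,-1],[0,-0.0694,0],60],
    [[3.5,80,-1],[0,-0.0694,0],60],
    [[3.5,115,-1],[0,-0.0694,0],60],
    [[3.5,140,-1],[0,-0.0694,0],60],
    [[3.5,155,-1],[0,-0.0694,0],60],
    [[3.5,160,-1],[0,-0.0694,0],60],
    [[3.5,160,-1],[0,-0.0694,0],60]
  ]
}}

```text
clock: 7.43
ee_pos: [0.4236, -0.1917, 0.0389]
orientation: [-1.297, 1.066, -1.059]
force: [0.9, -0.9, 0.2]
opening: 0.0602
```

```bash
python3 - <<'E'
from h import *
tgt([.4243,-.1922,.04],281.2)
f=grab('wrist');save(f,'w6')
E
```

```text
t 7.43 pos [ 0.4236 -0.1917  0.0389] yaw -78.68 F [ 0.9 -0.9  0.2] open 0.0602
shift mm [ 0.6 -1.1  0.6] turn [ 0.0034  0.0021 -0.0028]
```

View pics/w6.png

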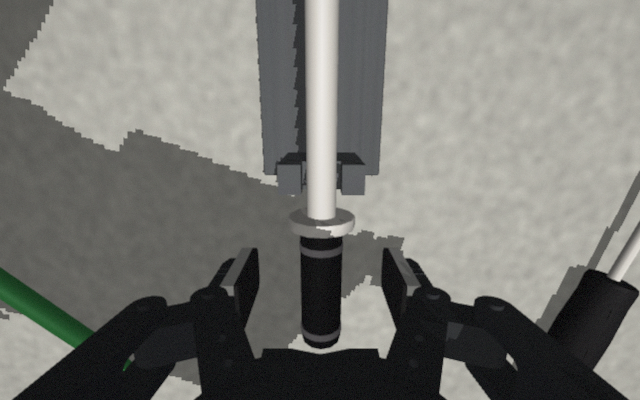

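>>> {"name": "arm_command", "arguments": {
  "commands": [
    [[0,0,0],[0,0,0],5],
    [[0,0,0],[0,0,0],5],
    [[0,0,0],[0,0,0],5],
    [[0,0,0],[0,0,0],5],
    [[0,0,0],[0,0,0],5],
    [[0,0,0],[0,0,0],5]
  ],
  "squeeze": 60
}}

```text
clock: 7.98
ee_pos: [0.4243, -0.1922, 0.0401]
orientation: [-1.297, 1.062, -1.06]
force: [1.6, -0.9, 2.6]
opening: 0.0162
```

```bash
python3 - <<'E'
from h import *
tgt([.4243,-.1922,.04],281.2)
f=grab('wrist');save(f,'w7')
E
```

```text
t 7.98 pos [ 0.4243 -0.1922  0.0401] yaw -78.58 F [ 1.6 -0.9  2.6] open 0.0162
shift mm [0.  0.1 0. ] turn [ 0.0012  0.0038 -0.0008]
```

View pics/w7.png

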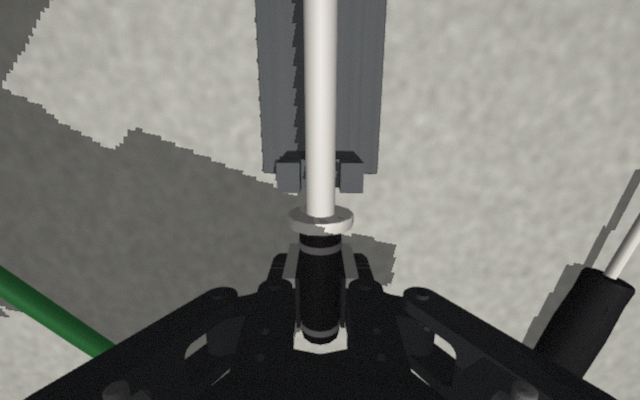

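>>> {"name": "arm_command", "arguments": {
  "commands": [
    [[0,-10,0],[0,0,0],5],
    [[0,-20,0],[0,0,0],5],
    [[0,-35,0],[0,0,0],5],
    [[0,-60,0],[0,0,0],5],
    [[0,-85,0],[0,0,0],5],
    [[0,-100,0],[0,0,0],5],
    [[0,-100,0],[0,0,0],5]
  ]
}}

```text
clock: 8.62
ee_pos: [0.4253, -0.1927, 0.1433]
orientation: [-1.297, 1.059, -1.063]
force: [1.2, 0.0, -1.3]
opening: 0.0163
```

```bash
python3 - <<'E'
from h import *
f=grab('wrist');save(f,'w8')
tgt([.604,-.106,.14],276.1)
E
```

```text
t 8.67 pos [ 0.4247 -0.1923  0.1415] yaw -78.57 F [ 0.  -0.2 -1.5] open 0.0165
shift mm [-49.1   1.6 192.9] turn [-0.0004  0.0929  0.0006]
```

View pics/w8.png

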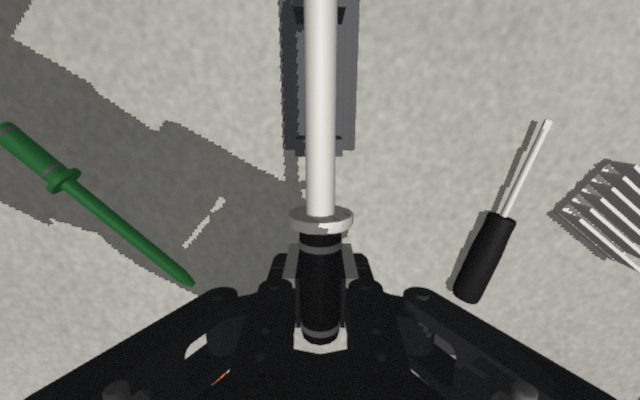

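>>> {"name": "arm_command", "arguments": {
  "commands": [
    [[-49,1.5,193],[0,0.0929,0],5],
    [[-49,1.5,193],[0,0.0929,0],5],
    [[-49,1.5,193],[0,0.0929,0],5],
    [[-49,1.5,193],[0,0.0929,0],5],
    [[-49,1.5,193],[0,0.0929,0],5],
    [[-49,1.5,193],[0,0.0929,0],5],
    [[-49,1.5,193],[0,0.0929,0],5],
    [[-49,1.5,193],[0,0.0929,0],5]
  ]
}}

```text
clock: 9.33
ee_pos: [0.6025, -0.1057, 0.1367]
orientation: [-1.26, 1.135, -1.126]
force: [-0.8, -0.2, -1.0]
opening: 0.0162
```

```bash
python3 - <<'E'
from h import *
f=grab('wrist');save(f,'w9')
f=grab('scene');save(f,'s9')
crop('s9',320,140,480,270,4.5,'s9c')
tgt([.604,-.106,.073],276.1)
E
```

```text
t 9.43 pos [ 0.6025 -0.1063  0.1374] yaw -83.95 F [ 0.4 -0.3 -1.6] open 0.0157
shift mm [-0.  64.4  1.8] turn [ 0.0037 -0.0008 -0.0018]
```

View pics/w9.png

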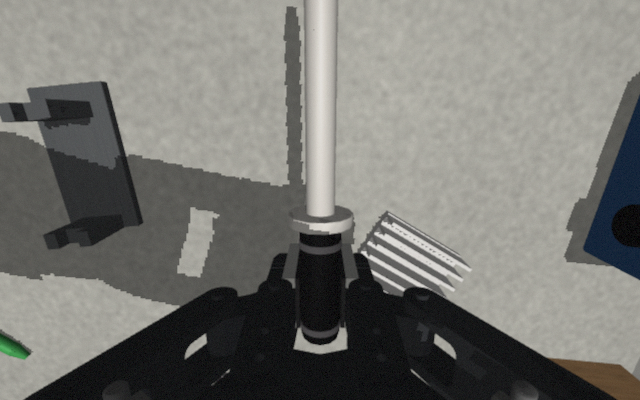

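View pics/s9c.png

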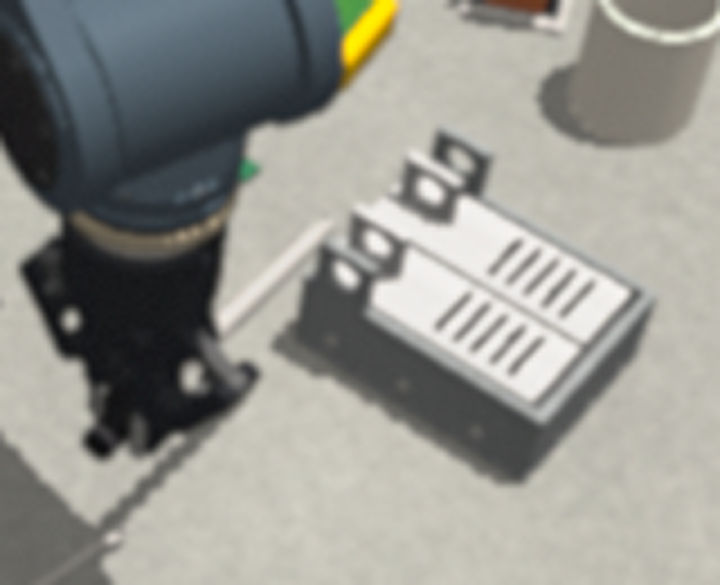

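>>> {"name": "arm_command", "arguments": {
  "commands": [
    [[0,30,1],[0,0,0],5],
    [[0,50,1.5],[0,0,0],5],
    [[0,60,1.8],[0,0,0],5],
    [[0,64.4,1.8],[0,0,0],5],
    [[0,64.4,1.8],[0,0,0],5],
    [[0,64.4,1.8],[0,0,0],5]
  ]
}}

```text
clock: 9.93
ee_pos: [0.6055, -0.1059, 0.0744]
orientation: [-1.258, 1.132, -1.129]
force: [0.7, -0.1, -0.5]
opening: 0.0161
```

```bash
python3 - <<'E'
from h import *
tgt([.604,-.106,.073],276.1)
f=grab('wrist');save(f,'w10');f=grab('top');save(f,'t10')
f=grab('scene');save(f,'s10')
crop('s10',340,140,460,240,6,'s10c')
crop('t10',210,80,350,200,5,'t10c')
E
```

```text
t 9.93 pos [ 0.6055 -0.1059  0.0744] yaw -83.92 F [ 0.7 -0.1 -0.5] open 0.0161
shift mm [-0.   1.4 -1.5] turn [ 0.0013 -0.0003 -0.0011]
```

View pics/w10.png

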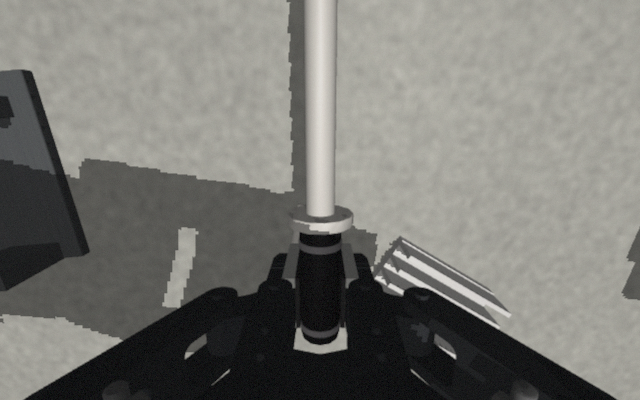

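View pics/s10c.png

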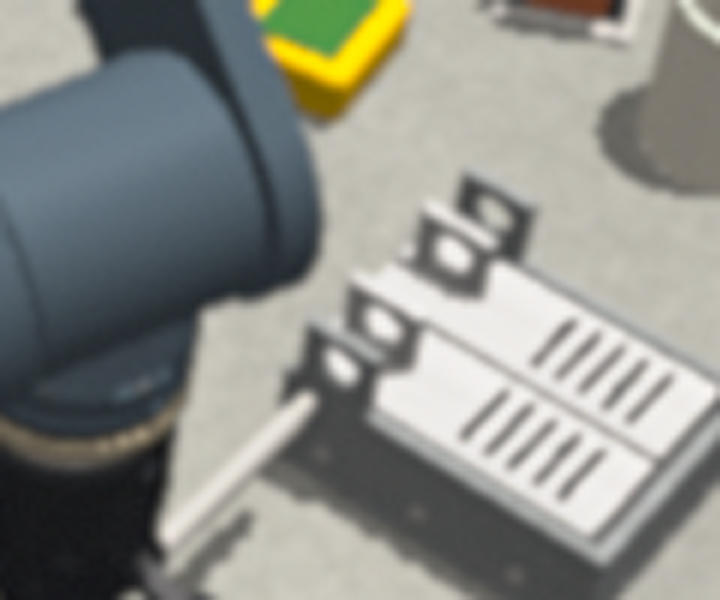

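View pics/t10c.png

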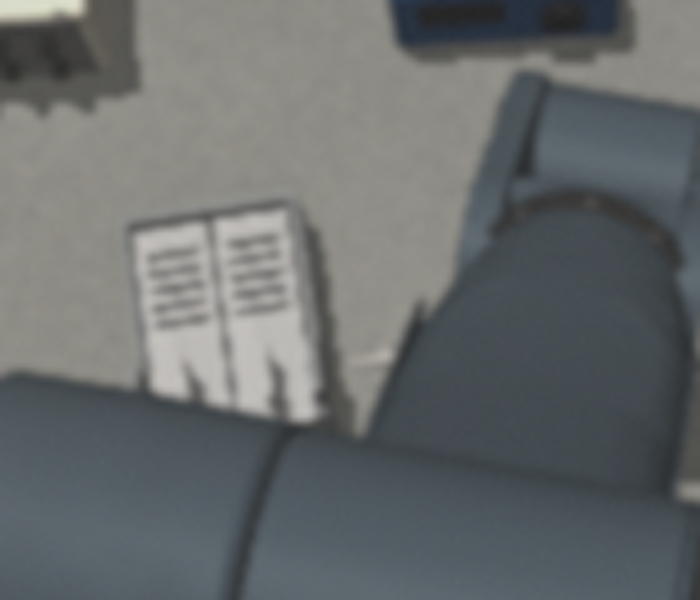

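```bash
python3 - <<'E'
from h import *
crop('s10',360,180,410,240,12,'s10d')
a=np.radians(6.1);y=np.array([-np.sin(a),np.cos(a),0])
hr=np.array([.5838,.0834,.078])
f=lambda p:((proj('s10',p)-[360,180])*12).round(0)
tcp=np.array(r.sense()['ee_pos']);print(tcp)
col=tcp+[0,0,.005]+.0325*y
print('holes',f(hr),f(hr+.006*y),'rod tip',f(col+.138*y),'shaft',[f(col+t*y) for t in(.06,.08,.1,.12)])
E
```

```text
[ 0.60573796 -0.10570856  0.0746164 ]
holes [421. 247.] [437. 231.] rod tip [373. 301.] shaft [array([146., 526.]), array([206., 467.]), array([264., 409.]), array([322., 352.])]
```

View pics/s10d.png

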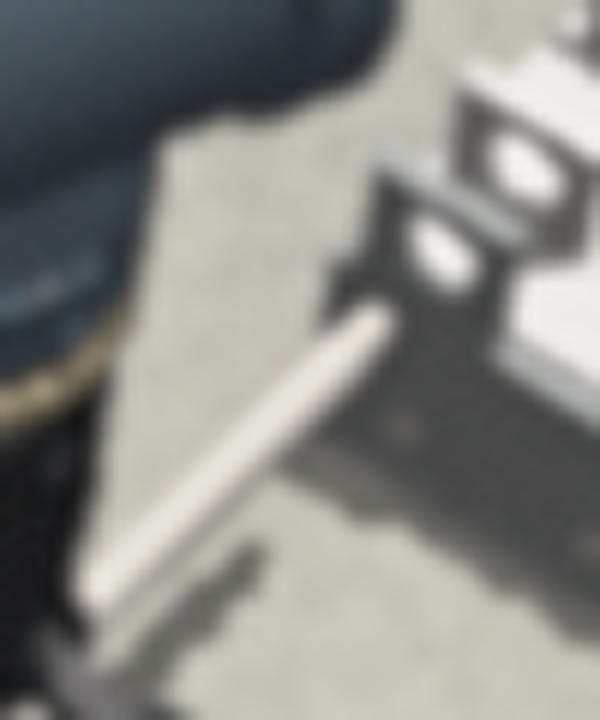

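>>> {"name": "arm_command", "arguments": {
  "commands": [
    [[0,1.5,-1.7],[0,0,0],5],
    [[0,1.5,-1.7],[0,0,0],5],
    [[0,1.5,-1.7],[0,0,0],5],
    [[0,1.5,-1.7],[0,0,0],5]
  ]
}}

```text
clock: 10.42
ee_pos: [0.6035, -0.1057, 0.0721]
orientation: [-1.258, 1.133, -1.128]
force: [0.5, 1.0, -0.8]
opening: 0.0163
```

```bash
python3 - <<'E'
from h import *
tgt([.604,-.106,.073],276.1)
f=grab('wrist');save(f,'w11')
f=np.load('w11.npz');print(f['z_map'][20:200:30,320])
for u,v in[(320,15),(320,190)]: print(pt('w11',u,v))
crop('w11',290,0,350,240,3,'w11c')
E
```

```text
t 10.42 pos [ 0.6035 -0.1057  0.0721] yaw -83.9 F [ 0.5  1.  -0.8] open 0.0163
shift mm [ 0.4 -0.9  0.4] turn [ 0.0022  0.0001 -0.0014]
[0.10577744 0.10771887 0.11111379 0.11374816 0.11666364 0.11982014]
[ 0.59175406 -0.00274763  0.08105459]
[ 0.59822705 -0.06302303  0.08209024]
```

View pics/w11c.png

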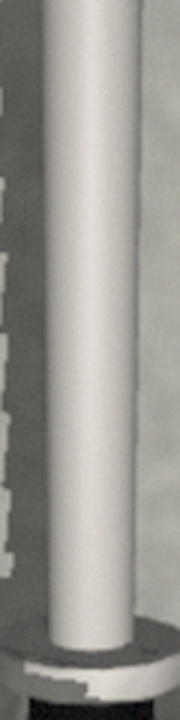

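```bash
python3 - <<'E'
from h import *
for n in('w7','w8','w10','w11'):
    f=np.load(n+'.npz');E=f['extrinsics'];print(n,'camz',E[2,3].round(4),'tcp z',(E[2,3]-.128).round(4))
    for v in(5,50,100,150,200): 
        u=int(320); w=[pt(n,uu,v)[2] for uu in range(316,326)];print(v,np.round([np.median(w),np.max(w)],4), pt(n,320,v)[:2].round(4))
    # bench plane
    print('bench',[pt(n,u,v)[2].round(4) for u,v in((450,50),(500,100),(450,100))])
E
```

```text
w7 camz 0.168 tcp z 0.04
5 [0.0504 0.0516] [ 0.4025 -0.0882]
50 [0.0501 0.0515] [ 0.4052 -0.1015]
100 [0.0505 0.0517] [ 0.4085 -0.1175]
150 [0.0498 0.0504] [ 0.412  -0.1349]
200 [0.0499 0.0508] [ 0.4158 -0.1539]
bench [np.float64(-0.0002), np.float64(-0.0008), np.float64(-0.0019)]
w8 camz 0.271 tcp z 0.143
5 [0.1515 0.1529] [ 0.4035 -0.0885]
50 [0.1514 0.1524] [ 0.4062 -0.1018]
100 [0.1519 0.1535] [ 0.4094 -0.1179]
150 [0.1522 0.1532] [ 0.413  -0.1355]
200 [0.1521 0.1529] [ 0.4169 -0.1548]
bench [np.float64(-0.001), np.float64(-0.0011), np.float64(-0.002)]
w10 camz 0.2023 tcp z 0.0743
5 [0.0829 0.0837] [5.934e-01 2.000e-04]
50 [0.083  0.0843] [ 0.5949 -0.0136]
100 [0.083  0.0841] [ 0.5966 -0.03  ]
150 [0.0829 0.0834] [ 0.5986 -0.048 ]
200 [0.0833 0.0844] [ 0.6006 -0.0672]
bench [np.float64(-0.0013), np.float64(-0.0007), np.float64(-0.0003)]
w11 camz 0.2 tcp z 0.072
5 [0.0807 0.0813] [5.914e-01 2.000e-04]
50 [0.081  0.0819] [ 0.5929 -0.0136]
100 [0.0806 0.0818] [ 0.5947 -0.0299]
150 [0.081  0.0821] [ 0.5966 -0.0478]
200 [0.0805 0.0814] [ 0.5987 -0.0674]
bench [np.float64(0.0002), np.float64(-0.0002), np.float64(-0.0015)]
```

>>> {"name": "arm_command", "arguments": {
  "commands": [
    [[0,-2.4,0.4],[0,0,0],5],
    [[0,-2.4,0.4],[0,0,0],5],
    [[-8,-2.4,0.4],[0,0,0],5],
    [[-16,-2.4,0.4],[0,0,0],5],
    [[-24,-2.4,0.4],[0,0,0],5],
    [[-30,-2.4,0.4],[0,0,0],5],
    [[-30,-2.4,0.4],[0,0,0],5]
  ]
}}

```text
clock: 11.05
ee_pos: [0.6005, -0.0743, 0.0744]
orientation: [-1.259, 1.132, -1.127]
force: [0.2, 0.8, -0.3]
opening: 0.0161
```

```bash
python3 - <<'E'
from h import *
a=np.radians(6.1)
tgt([.604-.030*np.sin(a),-.106+.03*np.cos(a),.0755],276.1)
f=grab('wrist');save(f,'w12');f=grab('scene');save(f,'s12')
crop('s12',360,140,440,220,8,'s12d')
E
```

```text
t 11.05 pos [ 0.6005 -0.0743  0.0744] yaw -83.82 F [ 0.2  0.8 -0.3] open 0.0161
shift mm [ 1.9 -1.1  0.1] turn [ 0.0027  0.0014 -0.0017]
```

View pics/s12d.png

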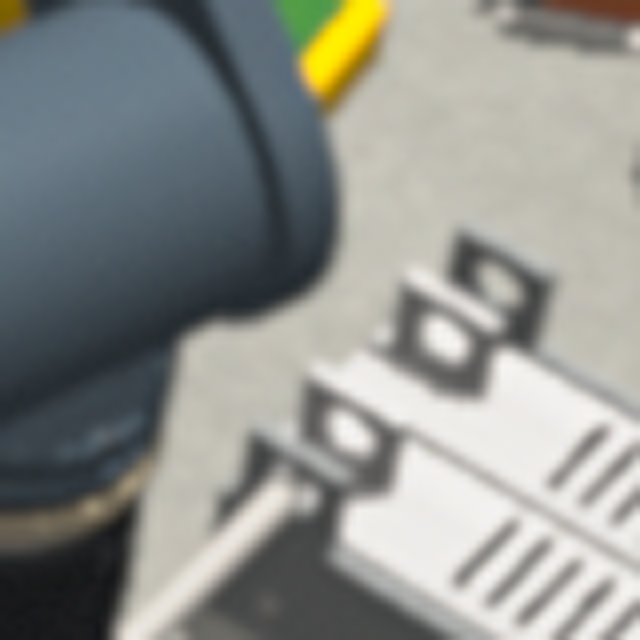

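View pics/w12.png

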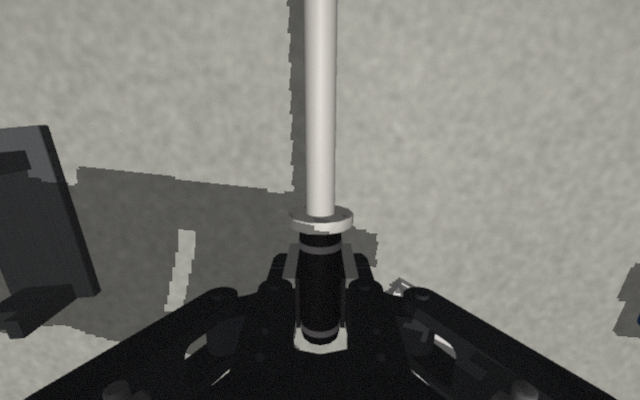

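>>> {"name": "arm_command", "arguments": {
  "commands": [
    [[-7,-0.5,0.7],[0,0,0],5],
    [[-14,-0.5,0.7],[0,0,0],5],
    [[-20,-0.5,0.7],[0,0,0],5],
    [[-20,-0.5,0.7],[0,0,0],5],
    [[-20,-0.5,0.7],[0,0,0],5]
  ]
}}

```text
clock: 11.57
ee_pos: [0.5993, -0.0555, 0.075]
orientation: [-1.259, 1.132, -1.128]
force: [0.1, -0.8, 0.0]
opening: 0.0163
```

```bash
python3 - <<'E'
from h import *
a=np.radians(6.1)
tgt([.604-.050*np.sin(a),-.106+.05*np.cos(a),.0755],276.1)
f=grab('wrist');save(f,'w13');f=grab('scene');save(f,'s13')
crop('s13',360,140,440,220,8,'s13d')
E
```

```text
t 11.57 pos [ 0.5993 -0.0555  0.075 ] yaw -83.86 F [ 0.1 -0.8  0. ] open 0.0163
shift mm [ 0.8 -0.5 -0.7] turn [ 0.0023  0.0008 -0.0014]
```

View pics/s13d.png

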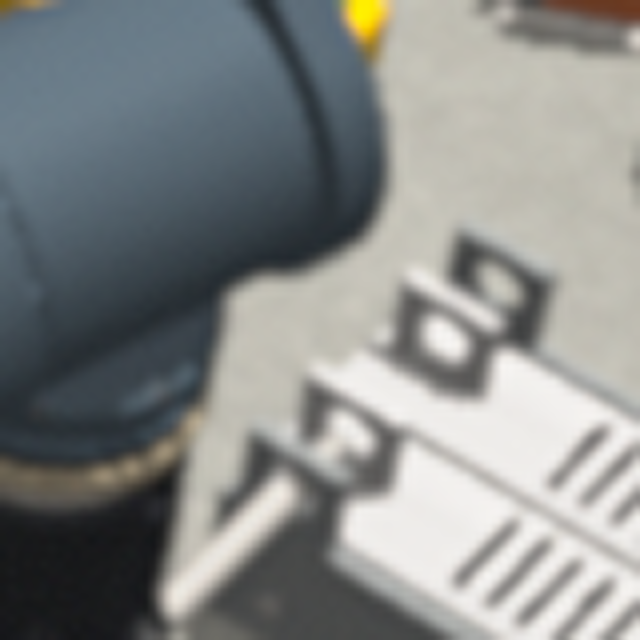

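View pics/w13.png

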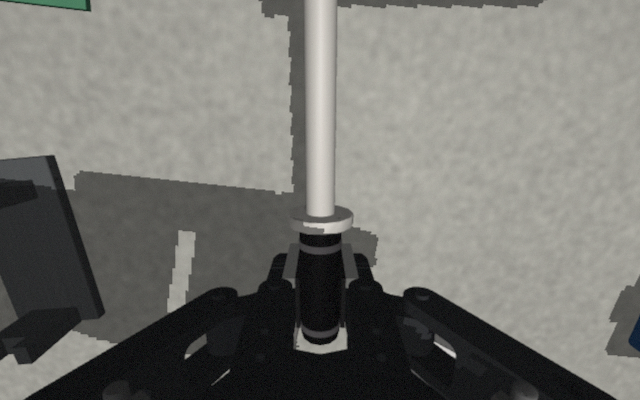

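>>> {"name": "arm_command", "arguments": {
  "commands": [
    [[-7,0,0],[0,0,0],5],
    [[-14,0,0],[0,0,0],5],
    [[-21,0,0],[0,0,0],5],
    [[-28,0,0],[0,0,0],5],
    [[-35,0,0],[0,0,0],5],
    [[-35,0,0],[0,0,0],5],
    [[-35,0,0],[0,0,0],5]
  ]
}}

```text
clock: 12.25
ee_pos: [0.5956, -0.0206, 0.075]
orientation: [-1.259, 1.132, -1.128]
force: [-0.0, 0.6, -1.1]
opening: 0.0163
```

```bash
python3 - <<'E'
from h import *
a=np.radians(6.1)
tgt([.604-.085*np.sin(a),-.106+.085*np.cos(a),.0755],276.1)
f=grab('wrist');save(f,'w14');f=grab('scene');save(f,'s14')
crop('s14',360,140,440,220,8,'s14d')
E
```

```text
t 12.25 pos [ 0.5956 -0.0206  0.075 ] yaw -83.85 F [-0.   0.6 -1.1] open 0.0163
shift mm [ 0.8 -0.5 -0.7] turn [ 0.0023  0.0008 -0.0014]
```

View pics/s14d.png

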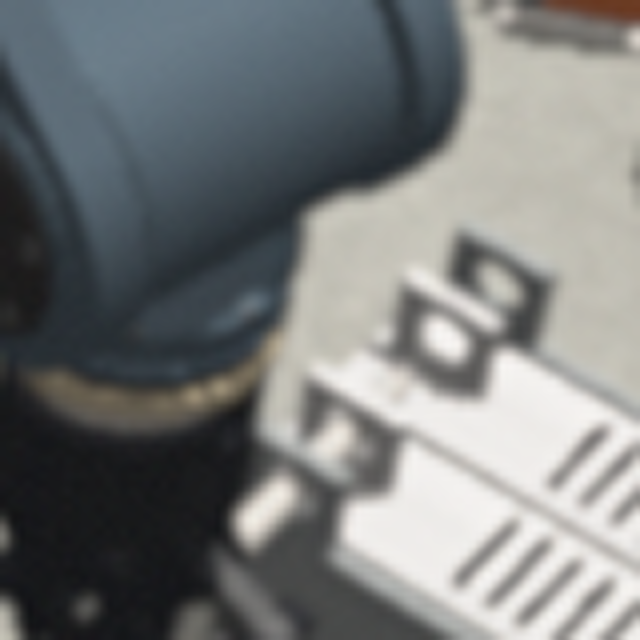

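View pics/w14.png

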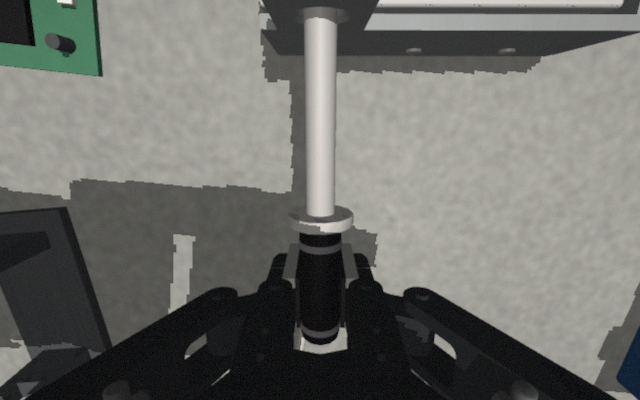

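>>> {"name": "arm_command", "arguments": {
  "commands": [
    [[-7,0,0.5],[0,0,0],5],
    [[-14,0,0.7],[0,0,0],5],
    [[-21,0,0.7],[0,0,0],5],
    [[-28,0,0.7],[0,0,0],5],
    [[-35,0,0.7],[0,0,0],5],
    [[-35,0,0.7],[0,0,0],5],
    [[-35,0,0.7],[0,0,0],5]
  ]
}}

```text
clock: 12.93
ee_pos: [0.5925, 0.0143, 0.0751]
orientation: [-1.259, 1.132, -1.128]
force: [-0.3, -0.7, -1.1]
opening: 0.0159
```

```bash
python3 - <<'E'
from h import *
a=np.radians(6.1)
tgt([.604-.120*np.sin(a),-.106+.120*np.cos(a),.0755],276.1)
f=grab('wrist');save(f,'w15');f=grab('scene');save(f,'s15')
crop('s15',360,140,440,220,8,'s15d')
E
```

```text
t 12.93 pos [0.5925 0.0143 0.0751] yaw -83.85 F [-0.3 -0.7 -1.1] open 0.0159
shift mm [ 0.9 -0.4 -1.4] turn [ 0.0023  0.0009 -0.0014]
```

View pics/s15d.png

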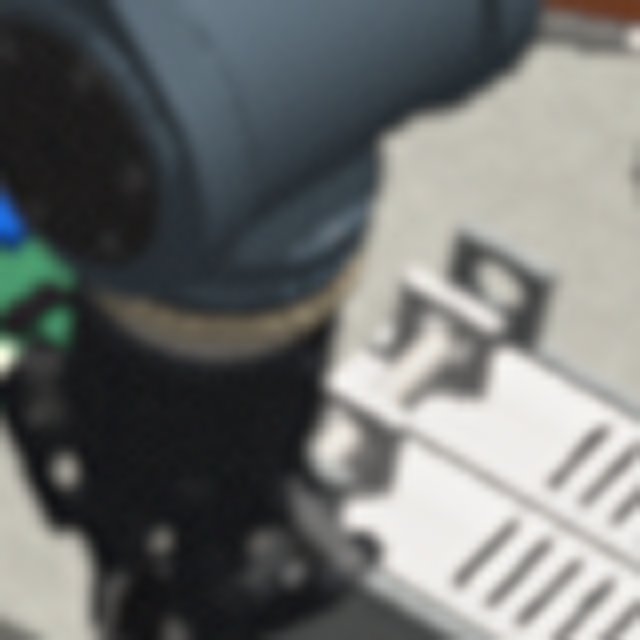

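View pics/w15.png

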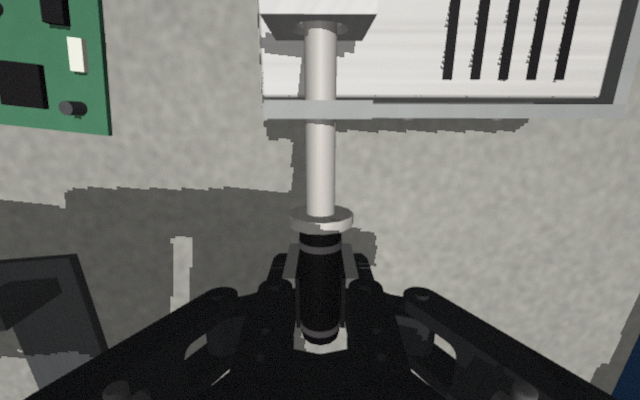

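>>> {"name": "arm_command", "arguments": {
  "commands": [
    [[-7,0,0],[0,0,0],5],
    [[-14,0,0],[0,0,0],5],
    [[-21,0,0],[0,0,0],5],
    [[-27,0,0],[0,0,0],5],
    [[-30,0,0],[0,0,0],5],
    [[-30,0,0],[0,0,0],5]
  ]
}}

```text
clock: 13.53
ee_pos: [0.5893, 0.0445, 0.0751]
orientation: [-1.259, 1.132, -1.128]
force: [-0.3, -0.4, -1.3]
opening: 0.0161
```

```bash
python3 - <<'E'
from h import *
a=np.radians(6.1)
tgt([.604-.158*np.sin(a),-.106+.158*np.cos(a),.0755],276.1)
f=grab('wrist');save(f,'w16');f=grab('scene');save(f,'s16')
crop('s16',360,140,440,220,8,'s16d')
E
```

```text
t 13.53 pos [0.5893 0.0445 0.0751] yaw -83.84 F [-0.3 -0.4 -1.3] open 0.0161
shift mm [-6.8 -0.4 -1.3] turn [ 0.0023  0.001  -0.0015]
```

View pics/s16d.png

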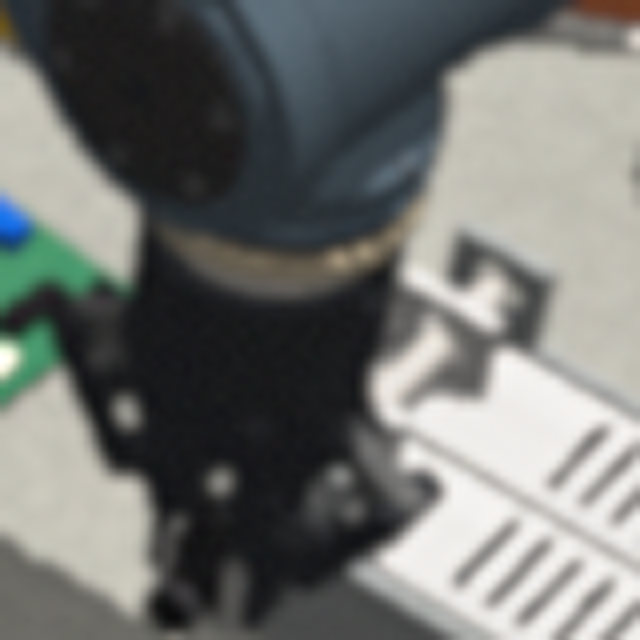

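View pics/w16.png

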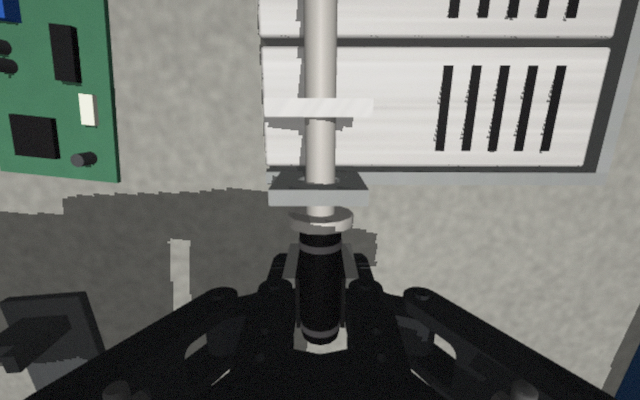

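Almost there: the tip is entering the left cheek eye, and the gap from collar to eye is about 8 mm.

>>> {"name": "arm_command", "arguments": {
  "commands": [
    [[-3,0,0],[0,0,0],5],
    [[-5,0,0],[0,0,0],5],
    [[-6.5,0,0],[0,0,0],5],
    [[-6.5,0,0],[0,0,0],5]
  ]
}}

```text
clock: 13.97
ee_pos: [0.5886, 0.0503, 0.0751]
orientation: [-1.259, 1.133, -1.128]
force: [-0.5, -0.8, -0.8]
opening: 0.0162
```

>>> {"name": "arm_command", "arguments": {
  "commands": [
    [[-0.8,0,0],[0,0,0],5],
    [[-1.5,0,0],[0,0,0],5],
    [[-1.5,0,0],[0,0,0],5]
  ]
}}

```text
clock: 14.22
ee_pos: [0.5885, 0.0517, 0.0751]
orientation: [-1.258, 1.133, -1.128]
force: [0.0, -0.2, -0.5]
opening: 0.016
```

```bash
python3 - <<'E'
from h import *
a=np.radians(6.1)
tgt([.604-.158*np.sin(a),-.106+.158*np.cos(a),.0755],276.1)
f=grab('wrist');save(f,'w17');crop('w17',220,0,420,260,3,'w17c')
E
```

```text
t 14.22 pos [0.5885 0.0517 0.0751] yaw -83.9 F [ 0.  -0.2 -0.5] open 0.016
shift mm [ 0.4 -0.4 -1.4] turn [ 0.0023  0.0001 -0.0014]
```

View pics/w17c.png

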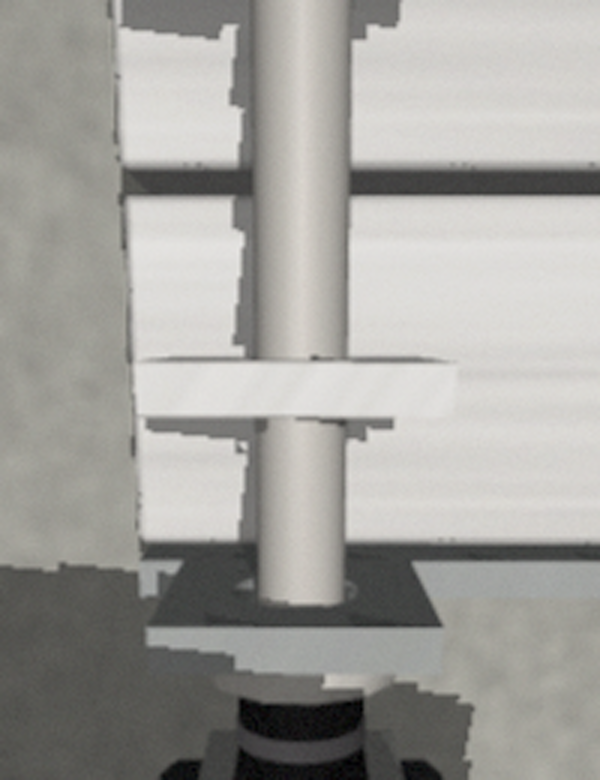

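>>> {"name": "arm_command", "arguments": {
  "commands": [
    [[-0.8,0,0],[0,0,0],5],
    [[-1.6,0,0],[0,0,0],5],
    [[-1.6,0,0],[0,0,0],5]
  ]
}}

```text
clock: 14.52
ee_pos: [0.5885, 0.0523, 0.075]
orientation: [-1.259, 1.132, -1.129]
force: [0.7, -7.5, -3.2]
opening: 0.0162
```

>>> {"name": "arm_command", "arguments": {
  "commands": [
    [[-0.7,0,0],[0,0,0],5],
    [[-1.2,0,0],[0,0,0],5],
    [[-1.2,0,0],[0,0,0],5]
  ]
}}

```text
clock: 14.77
ee_pos: [0.5884, 0.0524, 0.075]
orientation: [-1.26, 1.131, -1.13]
force: [1.8, -15.0, -2.7]
opening: 0.0159
```

>>> {"name": "arm_command", "arguments": {
  "commands": [
    [[1.5,1,0],[0,0,0],5],
    [[1.5,2,0],[0,0,0],5],
    [[1.5,2,0],[0,0,0],5]
  ]
}}

```text
clock: 15.02
ee_pos: [0.5886, 0.0523, 0.0731]
orientation: [-1.259, 1.132, -1.129]
force: [1.1, -7.5, 0.0]
opening: 0.0163
```

>>> {"name": "arm_command", "arguments": {
  "commands": [
    [[0,0,0],[0,0,0],22],
    [[0,0,0],[0,0,0],30],
    [[0,0,0],[0,0,0],45],
    [[0,0,0],[0,0,0],60],
    [[0,0,0],[0,0,0],60],
    [[0,0,0],[0,0,0],60]
  ]
}}

```text
clock: 15.52
ee_pos: [0.5884, 0.053, 0.0731]
orientation: [-1.258, 1.133, -1.128]
force: [-0.3, -1.2, -0.3]
opening: 0.06
```

```bash
python3 - <<'E'
from h import *
a=np.radians(6.1)
tgt([.604-.158*np.sin(a),-.106+.158*np.cos(a),.0755],276.1)
f=grab('wrist');save(f,'w18')
E
```

```text
t 15.52 pos [0.5884 0.053  0.0731] yaw -83.89 F [-0.3 -1.2 -0.3] open 0.06
shift mm [ 1.8 -2.4 -1.4] turn [ 0.0022  0.0002 -0.0015]
```

View pics/w18.png

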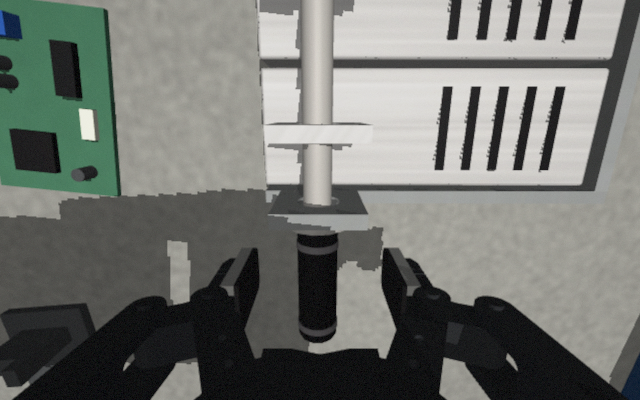

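Released, with the fingers clear of the handle. Lifting straight up, then away.

>>> {"name": "arm_command", "arguments": {
  "commands": [
    [[0,-15,0],[0,0,0],60],
    [[0,-40,0],[0,0,0],60],
    [[0,-80,0],[0,0,0],60],
    [[0,-120,0],[0,0,0],60],
    [[0,-160,0],[0,0,0],60],
    [[40,-160,0],[0,0,0],60],
    [[80,-160,0],[0,0,0],60],
    [[110,-160,0],[0,0,0],60],
    [[110,-160,0],[0,0,0],60],
    [[110,-160,0],[0,0,0],60]
  ]
}}

```text
clock: 16.4
ee_pos: [0.6004, -0.0579, 0.2328]
orientation: [-1.257, 1.135, -1.13]
force: [0.2, 0.9, 0.7]
opening: 0.0601
```

```bash
python3 - <<'E'
from h import *
f=grab('wrist');save(f,'w19');f=grab('scene');save(f,'s19')
crop('s19',320,120,480,260,4.2,'s19d')
tgt([.5,-.1,.23],276)
E
```

```text
t 16.5 pos [ 0.6003 -0.056   0.2328] yaw -83.89 F [-0.5  0.5  0.2] open 0.0599
shift mm [  33.     3.  -104.4] turn [ 0.0026  0.0019 -0.0018]
```

View pics/w19.png

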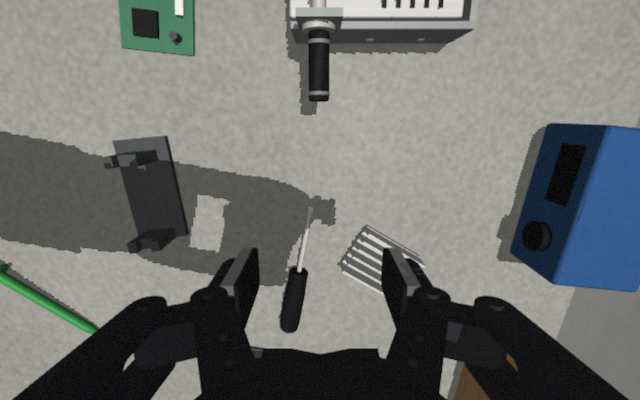

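View pics/s19d.png

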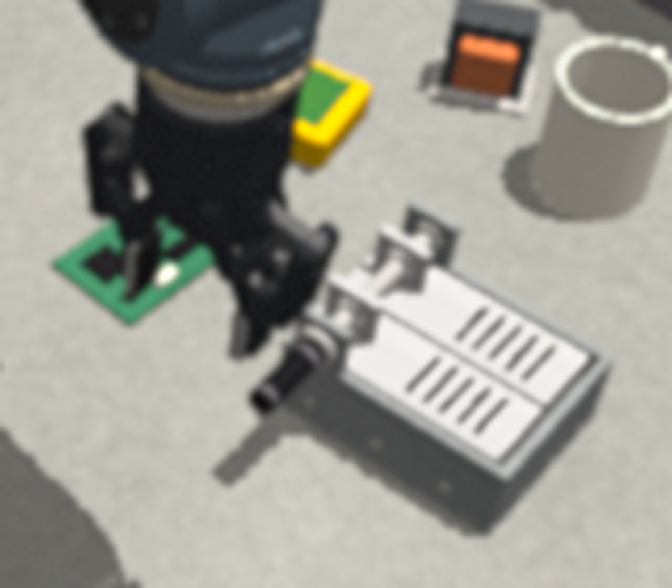

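```bash
python3 - <<'E'
from h import *
f=grab('top');save(f,'t20');crop('t20',210,80,350,200,5,'t20c')
E
```

```text
(no output)
```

View pics/t20c.png

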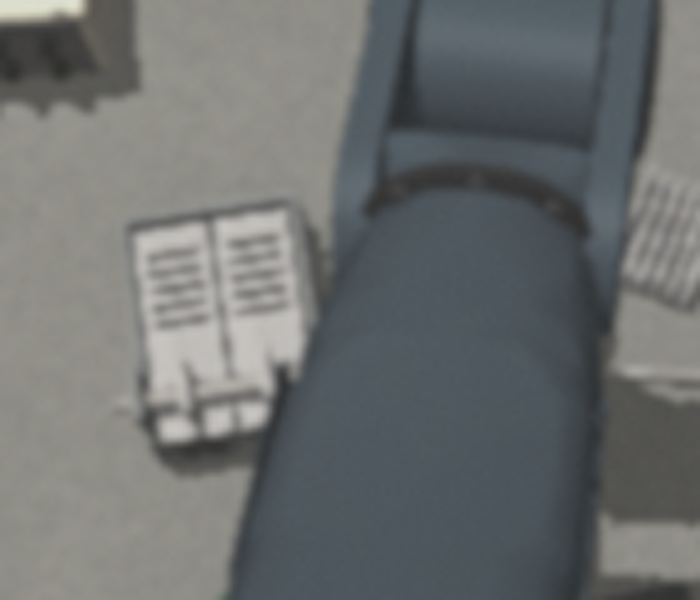

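The top view shows the tip sticking out of the left cheek at about (122,405) in the crop, and both modules home. Handing in.

```bash
python3 - <<'E'
from h import *
print(r.hand_in())
E
```

```text
the job is handed in; nothing more can be done
None
```

Both modules are fully home and the locking rod is threaded through all four eyes and released. I handed the job in at about 16.6 s of the 61 s allowed; no verdict is reported.

- **Modules:** I pushed both at once with the half-open fingers until they hit their stops. The force rose from about 4 N while sliding to about 19 N with no further motion. The wrist picture then showed the module eyes in line with the cheek eyes.
- **Rod:** I took it from its rest and inserted it from the right, with almost no force along the way. I stopped when the collar met the cheek eye, at 7.5 N and then 15 N with no more movement. I eased the push, lowered the rod 2 mm, opened the fingers and lifted the gripper clear.
- **Last checks:** The scene and wrist pictures show the rod through the eyes with the collar against the right cheek. The top picture shows the tip out beyond the left cheek. The things seen in the last pictures looked undisturbed, but I did not measure their positions.
- **Disagreements:** On lifting, the rod sat about 1.5 mm lower in the fingers than I had assumed, so I raised it before inserting. Estimates of the rack's angle ranged from 6.1° to 7°; I used 6.1°, and the smooth insertion fits that. I did not measure the final gap between collar and cheek or the rod's angle.

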